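Switch the cell feeder to its other chute

TASK

The four battery cells waiting on the feeder's infeed ramp are for the other lane, not the one the gate slopes down to now. Press the raised end of the seesaw gate down with the fingertips until the gate rocks over its pivot and stays there, then push the shut-off slide all the way in by its upright tab so that all four cells drop onto the gate and roll down into that lane and come to rest there. Do not touch the cells, and leave the things lying around the feeder where they are.

Things in the scene. Friction and masses are not known exactly. Their poses are not given: they have to be found in the camera images.
- feeder: Blue-painted plywood cell feeder fixed to the bench; base 130 x 560 mm; a low metal lane at each end, a seesaw gate between, and over its middle a drop slot and a short infeed ramp (x within +-97, y from -66 with the slide's tab to 82, up to 163 mm high). Origin on the bench below the gate's axle, mid-base. +y runs along the lanes and is 'left' below, -y 'right'; x lies along the cells and the axle; z up
- gate (a joint): Tilt of the gate, an aluminium channel 320 x 80 mm, axle 39 mm up, 22 mm below its deck. A weight (44 mm disc, 102 mm above the axle, on the +x side) tips it: past level it falls by itself to its stop and stays. +0.165 rad: left end up, cells run to the right lane; -0.165: right end up, cells run left. It starts at one of these stops or is just falling to it. Under 1 N on the raised end turns it
- gate_left_end (a point): Point on top of the gate's deck, on its centre line, 145 mm left of the axle, 15 mm in from the end: press here, straight down, when this end is up. The deck is 76 mm wide between its flanges. Height above the bench 84 mm when up, 61 mm with the gate level, 37 mm when down
- gate_right_end (a point): The same point at the right end of the gate, 145 mm right of the axle
- slide (a joint): Travel (m) of the slide under the drop slot: a flat aluminium blade with a window. Near 0 (up to 0.003 at the start): closed, the lowest cell stands on it. Pushed to the left (+y of the feeder) it stops at 0.036, open, the window under the slot; the cells start to drop at about two thirds of the way. It needs about 3 N and stays where left
- slide_tab (a point): On the outer (right) face of the slide's upright tab, mid-width, 10 mm below its top edge. The tab is a plate 88 mm wide (along x), 4 mm thick, rising from the blade (110 mm) to 154 mm above the bench. This point is 68 mm right of the feeder's middle when closed, 32 mm when open. Push here, to the left (+y), towards the ramp
- lane_left (a point): Middle of the floor of the left lane, 225 mm left of the feeder's middle, about 22 mm above the bench. The lane is 76 mm wide between its rails and falls away from the gate to an upright end stop; four cells fit in it in a row
- lane_right (a point): The same point of the right lane, 225 mm right of the feeder's middle
- cell1: Battery cell 1 of 4, counted from the lowest (1 in the drop slot on the slide, 2 to 4 behind it on the ramp): a grey cylinder 21.5 mm in diameter and 70 mm long, lying along the feeder's x axis. Origin at its centre. About 70 g; it rolls freely
- cell2: Battery cell 2 of 4, counted from the lowest (1 in the drop slot on the slide, 2 to 4 behind it on the ramp): a grey cylinder 21.5 mm in diameter and 70 mm long, lying along the feeder's x axis. Origin at its centre. About 70 g; it rolls freely
- cell3: Battery cell 3 of 4, counted from the lowest (1 in the drop slot on the slide, 2 to 4 behind it on the ramp): a grey cylinder 21.5 mm in diameter and 70 mm long, lying along the feeder's x axis. Origin at its centre. About 70 g; it rolls freely
- cell4: Battery cell 4 of 4, counted from the lowest (1 in the drop slot on the slide, 2 to 4 behind it on the ramp): a grey cylinder 21.5 mm in diameter and 70 mm long, lying along the feeder's x axis. Origin at its centre. About 70 g; it rolls freely
- parts_box: Bystander: open black plastic box 100 x 140 x 45 mm; origin under its middle
- screwdriver: Bystander: screwdriver 180 mm long, lying on the bench
- motor: Bystander: small dark electric motor standing on the bench, 28 mm in diameter, 45 mm tall with its shaft; origin under its middle
Not all that is in view belongs to the job. What is shaped like the cell2 but orange is not meant.

How it is judged:
By the outcome, as a careful person would: the job done as asked, in the order asked, and still so for the second after the job is handed in, with the robot touching nothing.
It also fails if it takes over 40 s, if anything falls off the work surface, if the arm or the gripper's body presses on something with over 40 N, if the wrist force passes 120 N, or if a joint passes its speed limit or range.

ROBOT

A 6-joint arm with a two-finger parallel gripper is mounted at the origin on the work surface. World frame = base frame: x ahead of the robot, y to its left, z up, the work surface at z = 0. Lengths are in m, angles in rad, forces in N, time in s.
With the tool pointing down it reaches from about 0.275 to 0.725 m from the base axis. Payload 5.6 kg.
Tool frame: the origin (TCP) lies on the centre line of the jaws, within the pads' length; the fingertips stand 22 mm ahead of it and the grasp point (between the pads) lies 3 mm ahead of it; z points along the fingers, y is the direction in which the jaws open and shut (so a half turn about z gives the same grasp; the last joint's range is limited). The gripper opens to 85 mm and grips with 20 to 120 N. Pads are 22 mm wide; open, the fingers measure 114 mm over their backs; the gripper's body (76 mm by 85 mm) begins 54 mm behind the grasp point. The pads swing forward as they close: fully open they stand 13 mm farther back than shut.
Start: joints at [-1.001, 0.255, 0.108, 0, -1.424, -0.285], TCP at [0.155, -0.528, 0.231] pointing down, gripper open.
Joint ranges: [-2.95, 2.95], [-1.21, 1.97], [-1.09, 1.5], [-2.87, 1.71], [-2.94, -0.07], [-3.05, 3.05]. Speed limits (rad/s): [2.57, 2.57, 3.14, 3.14, 3.14, 3.14].

INTERFACE

Orientations are given as a rotation vector (axis times angle).
In Python, from cell import manip gives the robot as it stands. The module is installed in compiled form; this text tells all that it offers.
- The arm moves only by the shell command python3 -m pendant 'ROWS' [OPENING] [FORCE]. ROWS is JSON, a list of rows, each a list of 6 numbers: the shift along the world's x, y, z each as a share of 0.2 m, from -1 to 1, then the turn, a rotation vector about the world's x, y, z each as a share of 45 degrees, from -1 to 1. A call has 1 to 8 rows; each row is the pose to reach, as a shift and turn from the pose measured when the call began; what a row does not reach only later rows make up. A row lasts 1/12 s, in which the tool goes at most 41.7 mm and 7.16 degrees, less where a joint would pass 70% of its speed; a pose out of reach is approached as far as the arm can. A call with a number of a shift or a turn outside -1 to 1 is refused whole. A call with a gripper value outside its range is refused whole. OPENING is the gripper's target within -1 to 1 (fully open at 1, half-way at 0, shut at -1), set as the call begins (- or left out, the last holds). The fingers move at their own pace and stop on an object; FORCE is the grip in N (left out, the last holds). Time passes only in rows, so rows that repeat a pose let the fingers close. It gives the time, the measured TCP pose, the force and the opening at its end, in the units of the state.
- manip.get_state(): the state, without advancing time (a new reading comes with each control period).
- manip.grab_frame(name): name is "scene" or "top" or "wrist"; returns a dict with "img" (384x512x3 uint8, red, green, blue), "mtx" (3x3 intrinsics, pixels), "R" (3x3) and "t" (3): a world point X has camera coordinates R X + t. Camera axes: x right, y down, z forward; pixel columns grow to the right and rows downward; lengths in m; the calibration is good to about 2 mm. A picture is of the moment at which its call begins. There is no depth.
- manip.close_job(): hands the job in, once; it reports no verdict.
The state is a dict: "time_s": time; "q": joint angles; "qvel": joint speeds; "tau": joint torques, N m; "eef_pos": TCP position; "orientation": TCP orientation; "contact_force": force on the tool from outside, world axes, zero at the start; "moment": the same for the moment, N m; "gripper_width": finger opening in m.
Only numpy, scipy, OpenCV 4.12 (cv2) and the standard library are available. Lean on these libraries where they do the work, as an engineer would, in place of code of your own. Each camera call takes 0.05 s, during which the arm holds its last target.

## Working session

There is one attempt and no reset: what is moved stays moved. The work goes in short steps, Python scripts to look and compute and a shell command to move; the robot and the scene stay as the last step left them, time stands still between calls to the robot, and variables do not carry over. Pictures are saved under pics/ and viewed, and the job is handed in when it is done.

```bash
mkdir -p pics
python3 - <<'E'
from cell import manip
import cv2
for n in ("scene","top","wrist"):
    f=manip.grab_frame(n)
    cv2.imwrite(f"pics/{n}0.png",cv2.cvtColor(f["img"],cv2.COLOR_RGB2BGR))
    print(n,f["mtx"].round(1).tolist(),f["R"].round(4).tolist(),f["t"].round(4).tolist())
s=manip.get_state()
print(s)
E
```

```text
scene [[495.3, 0.0, 252.9], [0.0, 495.3, 190.6], [0.0, 0.0, 1.0]] [[0.1627, 0.9867, -0.0011], [0.8631, -0.1428, -0.4843], [-0.4781, 0.0778, -0.8749]] [-0.1314, -0.4399, 1.3031]
top [[359.7, 0.0, 256.4], [0.0, 359.7, 190.8], [0.0, 0.0, 1.0]] [[-0.0241, -0.9994, -0.0253], [-0.9835, 0.0283, -0.1789], [0.1795, 0.0206, -0.9835]] [0.0478, 0.5798, 0.6812]
wrist [[345.6, 0.0, 259.3], [0.0, 345.6, 191.8], [0.0, 0.0, 1.0]] [[-0.2815, 0.9596, 0.0025], [0.9138, 0.2672, 0.306], [0.2929, 0.0884, -0.952]] [0.5488, -0.0399, 0.3793]
{'time_s': 0.15, 'q': array([-1.00139531e+00,  2.55638858e-01,  1.07323199e-01, -2.59690032e-04,
       -1.42388184e+00, -2.84620774e-01]), 'qvel': array([ 0.00070019, -0.00329198,  0.00579735,  0.0009979 ,  0.00028315,
       -0.00203333]), 'tau': array([-3.27553671e-04, -3.86939085e+01,  2.38082814e+01,  5.36661744e+00,
       -4.51425818e-03, -1.97358929e-05]), 'eef_pos': array([ 0.15445701, -0.52750833,  0.23041176]), 'orientation': array([ 4.45713019e-01, -3.10946340e+00, -2.17019064e-03]), 'contact_force': array([ 0.00927949,  0.32169659, -0.06031095]), 'moment': array([0.00907539, 0.00630625, 0.01903802]), 'gripper_width': 0.08538892956266171}
```

View pics/scene0.png

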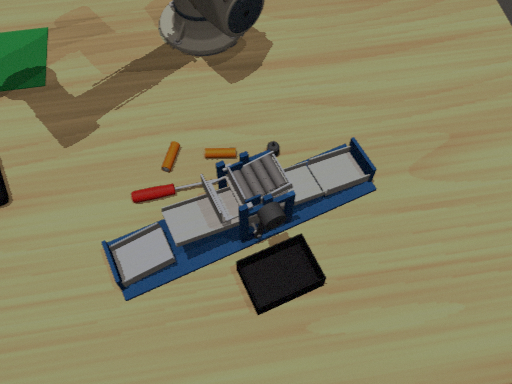

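View pics/top0.png

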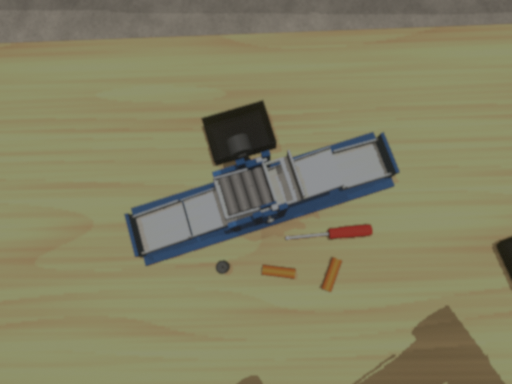

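View pics/wrist0.png

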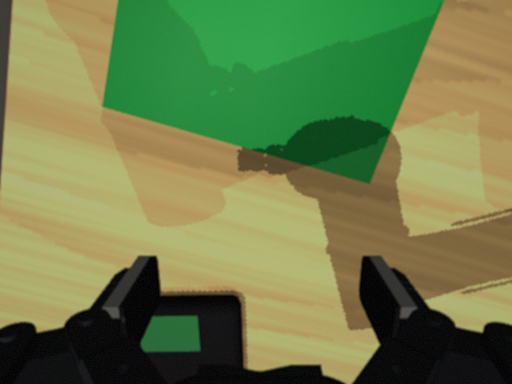

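Run:
```python
import cv2
a=cv2.imread("pics/scene0.png");b=cv2.imread("pics/top0.png")
cv2.imwrite("pics/s_crop.png",cv2.resize(a[130:300,95:385],(800,469),interpolation=cv2.INTER_CUBIC))
cv2.imwrite("pics/t_crop.png",cv2.resize(b[95:285,120:405],(800,533),interpolation=cv2.INTER_CUBIC))
```

```text
(no output)
```

View pics/s_crop.png

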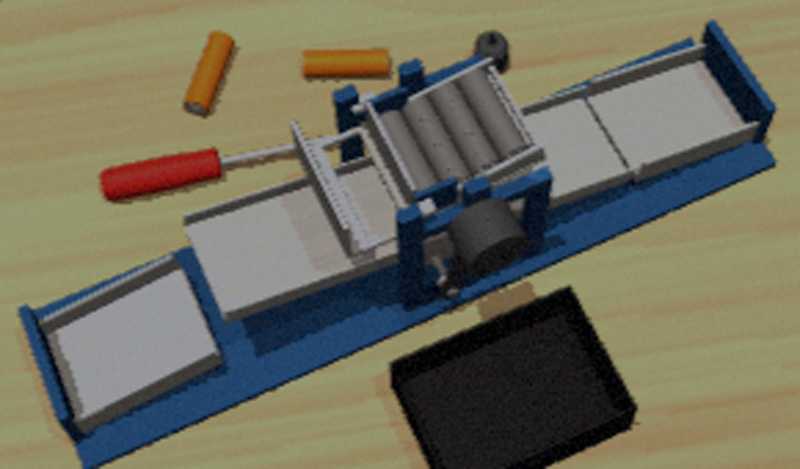

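View pics/t_crop.png

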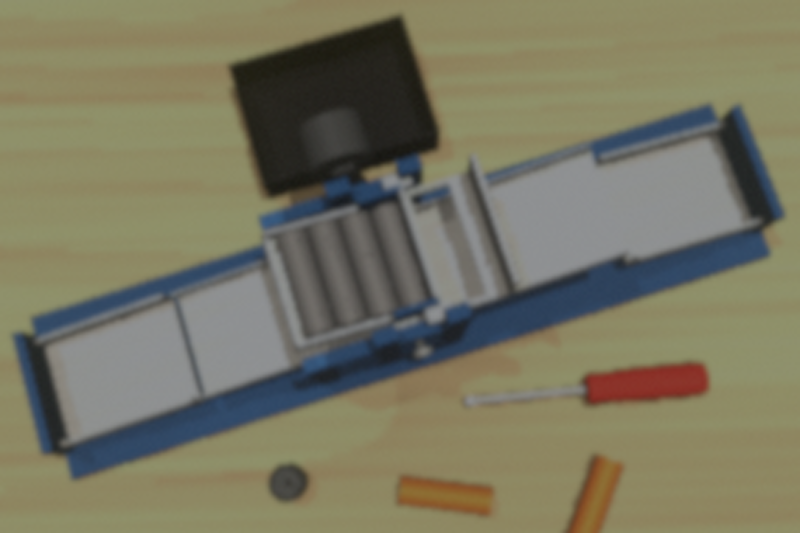

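```bash
cat > h.py <<'E'
import numpy as np
from scipy.optimize import least_squares
C={"scene":(np.array([[495.3,0,252.9],[0,495.3,190.6],[0,0,1]]),np.array([[0.1627,0.9867,-0.0011],[0.8631,-0.1428,-0.4843],[-0.4781,0.0778,-0.8749]]),np.array([-0.1314,-0.4399,1.3031])),
"top":(np.array([[359.7,0,256.4],[0,359.7,190.8],[0,0,1]]),np.array([[-0.0241,-0.9994,-0.0253],[-0.9835,0.0283,-0.1789],[0.1795,0.0206,-0.9835]]),np.array([0.0478,0.5798,0.6812]))}
def proj(c,X):
    K,R,t=C[c];p=K@(R@X+t);return p[:2]/p[2]
E
python3 - <<'E'
from h import *
S=lambda u,v:(95+u/2.7586,130+v/2.7586)
T=lambda u,v:(120+u/2.807,95+v/2.807)
b=None
obs=[("scene",S(775,165),(.065,.28,b)),("scene",S(88,468),(.065,-.28,b)),
("top",T(33,320),(.065,.28,b)),("top",T(72,478),(-.065,.28,b)),("top",T(768,258),(-.065,-.28,b)),("top",T(713,105),(.065,-.28,b)),
("scene",S(293,123),(-.044,-.067,.154)),("scene",S(355,250),(.044,-.067,.154)),("top",T(474,158),(.044,-.067,.154)),("top",T(517,290),(-.044,-.067,.154))]
def f(p):
    r=[]
    for c,uv,q in obs:
        z=p[3] if q[2] is None else q[2]
        cs,sn=np.cos(p[2]),np.sin(p[2])
        X=np.array([p[0]+cs*q[0]-sn*q[1],p[1]+sn*q[0]+cs*q[1],z])
        r+=list(proj(c,X)-np.array(uv))
    return np.array(r)
s=least_squares(f,[.5,0,.2,.012],loss="soft_l1")
print(s.x,np.array(f(s.x)).reshape(-1,2).round(1).tolist())
p=s.x
def W(x,y,z):
    cs,sn=np.cos(p[2]),np.sin(p[2]);return np.array([p[0]+cs*x-sn*y,p[1]+sn*x+cs*y,z])
for n,q in dict(gr=(0,-.143,.084),gl=(0,.143,.037),tab=(0,-.068,.144),tabopen=(0,-.032,.144),lr=(0,-.225,.022)).items():
    w=W(*q);print(n,w.round(4),"scene",proj("scene",w).round(1),"top",proj("top",w).round(1), "r",np.hypot(w[0],w[1]).round(3))
E
```

```text
[5.74456434e-01 2.26424369e-02 2.81418708e-01 4.27664230e-04] [[0.9, -0.0], [-0.2, 0.9], [-1.0, -0.6], [-0.4, 1.0], [-0.1, 0.3], [-1.9, 0.4], [-0.6, -1.2], [-3.7, -8.1], [0.0, -1.6], [0.7, -2.3]]
gr [ 0.6142 -0.1147  0.084 ] scene [175.6 225.8] top [330.5 169.2] r 0.625
gl [0.5347 0.16   0.037 ] scene [307.6 181.4] top [195.5 215.8] r 0.558
tab [ 0.5933 -0.0427  0.144 ] scene [210.  195.4] top [296.8 173.7] r 0.595
tabopen [ 0.5833 -0.0081  0.144 ] scene [228.3 187.8] top [277.7 179.7] r 0.583
lr [ 0.6369 -0.1935  0.022 ] scene [140.6 255.7] top [361.7 164.6] r 0.666
```

```bash
python3 -m pendant '[[0.1,0.09,0,0,0,0],[0.25,0.225,0,0,0,0],[0.4,0.36,0,0,0,0],[0.55,0.5,0,0,0,0],[0.7,0.63,0,0,0,0],[0.85,0.77,0,0,0,0],[1,0.9,0,0,0,0],[1,0.9,0,0,0,0]]' -1 20
python3 -m pendant '[[0.1,0.09,0,0,0,0],[0.25,0.225,0,0,0,0],[0.4,0.36,0,0,0,0],[0.55,0.5,0,0,0,0],[0.7,0.63,0,0,0,0],[0.85,0.77,0,0,0,0],[1,0.9,0,0,0,0],[1,0.9,0,0,0,0]]'
```

```text
time_s: 0.82
eef_pos: [0.3584, -0.3436, 0.2299]
orientation: [-0.454, 3.108, 0.004]
contact_force: [0.1, -0.3, -0.6]
gripper_width: -0.0
time_s: 1.48
eef_pos: [0.5619, -0.1591, 0.2278]
orientation: [0.461, -3.107, -0.007]
contact_force: [-1.2, -0.7, -0.7]
gripper_width: -0.0
```

Go above the press point (x +0.053, y +0.043, down to about z 0.15) and look.

```bash
python3 -m pendant '[[0.13,0.11,-0.1,0,0,0],[0.27,0.22,-0.25,0,0,0],[0.27,0.22,-0.38,0,0,0],[0.27,0.22,-0.38,0,0,0]]'
python3 - <<'E'
from cell import manip
import cv2,numpy as np
from h import proj
s=manip.get_state();print(s["eef_pos"],s["contact_force"])
ims=[]
for n in ("scene","top"):
    im=cv2.cvtColor(manip.grab_frame(n)["img"],cv2.COLOR_RGB2BGR)
    tip=s["eef_pos"]-np.array([0,0,.022]); print(n,proj(n,tip).round(1))
    c=im[130:300,95:385] if n=="scene" else im[95:265,120:410]
    ims.append(cv2.resize(c,None,fx=1.7,fy=1.7,interpolation=cv2.INTER_CUBIC))
cv2.imwrite("pics/p1.png",np.vstack(ims))
E
```

```text
time_s: 1.82
eef_pos: [0.6133, -0.1126, 0.1435]
orientation: [0.461, -3.094, -0.014]
contact_force: [-0.8, -0.4, -2.5]
gripper_width: 0.0003
[ 0.61330512 -0.11263402  0.14353125] [-0.79349692 -0.36761261 -2.5343855 ]
scene [173.8 216.4]
top [333.  164.8]
```

View pics/p1.png

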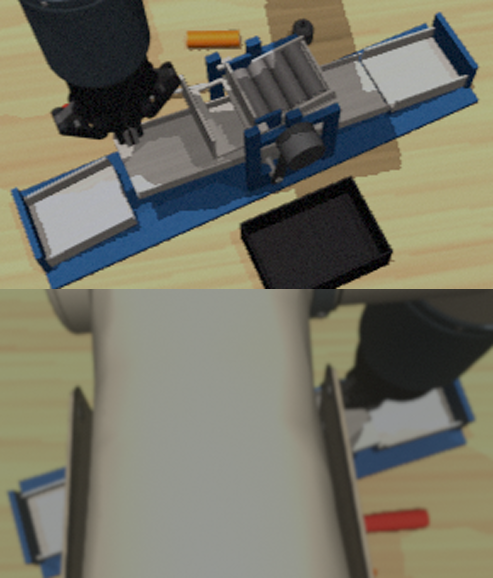

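```bash
python3 -m pendant '[[0,0,0.2,0,0,0],[0,0,0.25,0,0,0.15],[0,0,0.25,0,0,0.3],[0,0,0.25,0,0,0.45],[0,0,0.25,0,0,0.6],[0,0,0.25,0,0,0.75],[0,0,0.25,0,0,0.9],[0,0,0.25,0,0,1]]'
python3 -m pendant '[[0,0,0,0,0,0.15],[0,0,0,0,0,0.3],[0,0,0,0,0,0.45],[0,0,0,0,0,0.6],[0,0,0,0,0,0.75],[0,0,0,0,0,0.9],[0,0,0,0,0,1],[0,0,0,0,0,1]]'
python3 -c "
from cell import manip
from scipy.spatial.transform import Rotation as R
s=manip.get_state();print(s['q'],s['eef_pos']);print(R.from_rotvec(s['orientation']).as_matrix().round(3))"
```

```text
time_s: 2.58
eef_pos: [0.6154, -0.1168, 0.2044]
orientation: [1.622, -2.689, 0.002]
contact_force: [0.0, -0.3, 0.7]
gripper_width: 0.0003
time_s: 3.25
eef_pos: [0.6157, -0.1181, 0.2078]
orientation: [-2.529, 1.861, -0.009]
contact_force: [-0.3, 0.4, 1.2]
gripper_width: 0.0002
[ 0.06115214  0.41178494  0.27215122  0.00303018 -1.42581044  0.24031646] [ 0.61567855 -0.11807972  0.20776019]
[[ 0.297 -0.955  0.006]
 [-0.955 -0.297 -0.003]
 [ 0.004 -0.004 -1.   ]]
```

```bash
python3 -m pendant '[[0,0.01,-0.15,0,0,0],[0,0.01,-0.3,0,0,0],[0,0.01,-0.43,0,0,0],[0,0.01,-0.43,0,0,0]]'
python3 -m pendant '[[0,0,-0.05,0,0,0],[0,0,-0.1,0,0,0],[0,0,-0.13,0,0,0],[0,0,-0.16,0,0,0],[0,0,-0.19,0,0,0],[0,0,-0.22,0,0,0],[0,0,-0.25,0,0,0],[0,0,-0.25,0,0,0]]'
python3 - <<'E'
from cell import manip
import cv2,numpy as np
s=manip.get_state();print(s["eef_pos"],s["contact_force"])
im=cv2.cvtColor(manip.grab_frame("scene")["img"],cv2.COLOR_RGB2BGR)
cv2.imwrite("pics/p2.png",cv2.resize(im[130:300,95:385],None,fx=2.6,fy=2.6,interpolation=cv2.INTER_CUBIC))
E
```

```text
time_s: 3.58
eef_pos: [0.6126, -0.1163, 0.1179]
orientation: [2.525, -1.866, -0.001]
contact_force: [-1.0, 0.3, -1.7]
gripper_width: -0.0002
time_s: 4.25
eef_pos: [0.6118, -0.1161, 0.0664]
orientation: [2.524, -1.866, -0.004]
contact_force: [0.0, 0.4, 0.4]
gripper_width: 0.0001
[ 0.6117789  -0.11609535  0.06642169] [0.01543459 0.4072543  0.41592679]
```

View pics/p2.png

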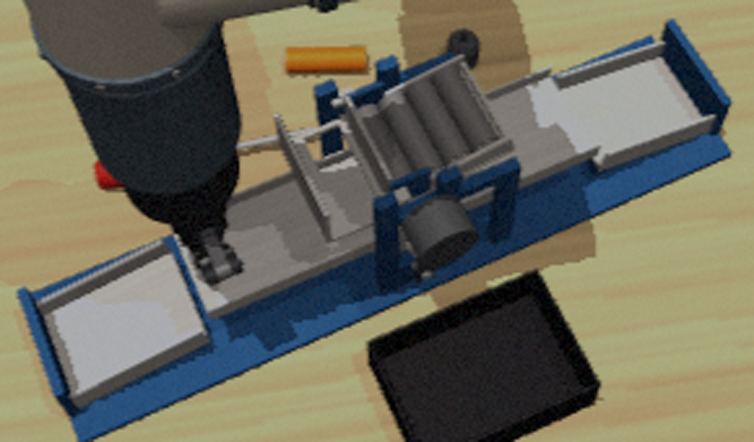

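```bash
python3 -m pendant '[[0,0,0.15,0,0,0],[0,0,0.3,0,0,0],[0,0,0.43,0,0,0],[-0.03,0.12,0.43,0,0,0],[-0.06,0.24,0.43,0,0,0],[-0.06,0.24,0.43,0,0,0]]'
python3 - <<'E'
from cell import manip
import cv2,numpy as np
from h import proj
s=manip.get_state();print(s["eef_pos"],s["contact_force"])
im=cv2.cvtColor(manip.grab_frame("scene")["img"],cv2.COLOR_RGB2BGR)
print((proj("scene",s["eef_pos"]-np.array([0,0,.022]))-[95,130])*2.6)
cv2.imwrite("pics/p3.png",cv2.resize(im[130:300,95:385],None,fx=2.6,fy=2.6,interpolation=cv2.INTER_CUBIC))
E
```

```text
time_s: 4.8
eef_pos: [0.5999, -0.0651, 0.1543]
orientation: [2.528, -1.864, -0.002]
contact_force: [-0.5, -1.1, -0.0]
gripper_width: -0.0001
[ 0.59991575 -0.06510779  0.1543216 ] [-0.4557994  -1.05693935 -0.02148485]
[269.34156678 190.78299518]
```

View pics/p3.png

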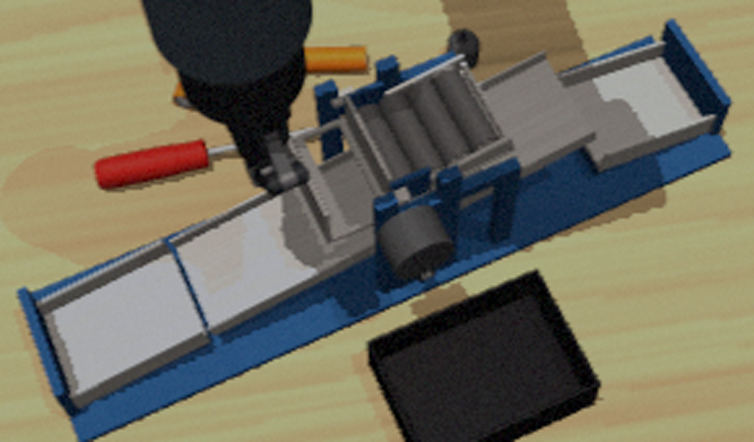

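```bash
python3 -m pendant '[[-0.009,0.03,-0.01,0,0,0],[-0.018,0.06,-0.01,0,0,0],[-0.027,0.09,-0.01,0,0,0],[-0.035,0.12,-0.01,0,0,0],[-0.044,0.15,-0.01,0,0,0],[-0.052,0.18,-0.01,0,0,0],[-0.061,0.21,-0.01,0,0,0],[-0.07,0.24,-0.01,0,0,0]]'
python3 - <<'E'
from cell import manip
import cv2,numpy as np
s=manip.get_state();print(s["eef_pos"],s["contact_force"])
im=cv2.cvtColor(manip.grab_frame("scene")["img"],cv2.COLOR_RGB2BGR)
cv2.imwrite("pics/p4.png",cv2.resize(im[130:300,95:385],None,fx=2.6,fy=2.6,interpolation=cv2.INTER_CUBIC))
E
```

```text
time_s: 5.52
eef_pos: [0.5859, -0.0181, 0.1521]
orientation: [2.527, -1.863, -0.002]
contact_force: [0.6, -3.9, 1.3]
gripper_width: 0.0001
[ 0.58588714 -0.01813667  0.15211861] [ 0.61669892 -3.8722835   1.27266151]
```

View pics/p4.png

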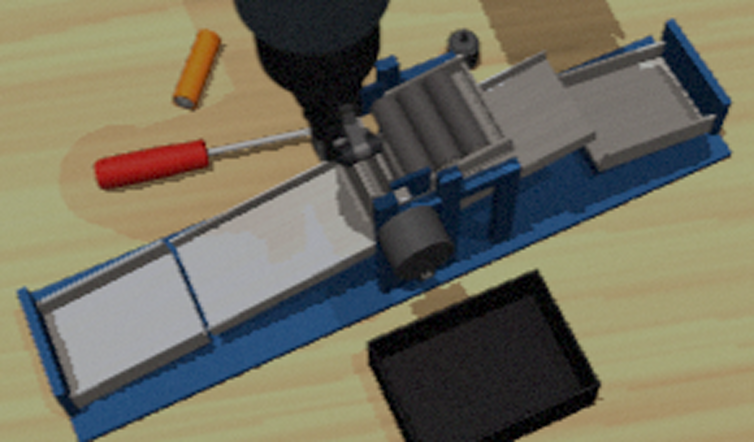

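```bash
python3 -m pendant '[[-0.006,0.02,0,0,0,0],[-0.009,0.03,0,0,0,0],[-0.009,0.03,0,0,0,0]]'
python3 -m pendant '[[-0.004,0.015,0,0,0,0],[-0.006,0.02,0,0,0,0],[-0.006,0.02,0,0,0,0]]'
python3 - <<'E'
from cell import manip
import cv2,numpy as np
s=manip.get_state();print(s["eef_pos"],s["contact_force"])
im=cv2.cvtColor(manip.grab_frame("scene")["img"],cv2.COLOR_RGB2BGR)
cv2.imwrite("pics/p5.png",cv2.resize(im[130:300,95:385],None,fx=2.6,fy=2.6,interpolation=cv2.INTER_CUBIC))
E
```

```text
time_s: 5.82
eef_pos: [0.585, -0.0116, 0.1538]
orientation: [2.529, -1.862, 0.004]
contact_force: [-0.2, -1.5, 5.0]
gripper_width: -0.0005
time_s: 6.07
eef_pos: [0.5838, -0.0068, 0.1538]
orientation: [2.53, -1.862, 0.003]
contact_force: [-0.0, 0.8, 3.5]
gripper_width: 0.0
[ 0.58382755 -0.00681734  0.15384805] [-0.04323633  0.84322179  3.52905886]
```

View pics/p5.png

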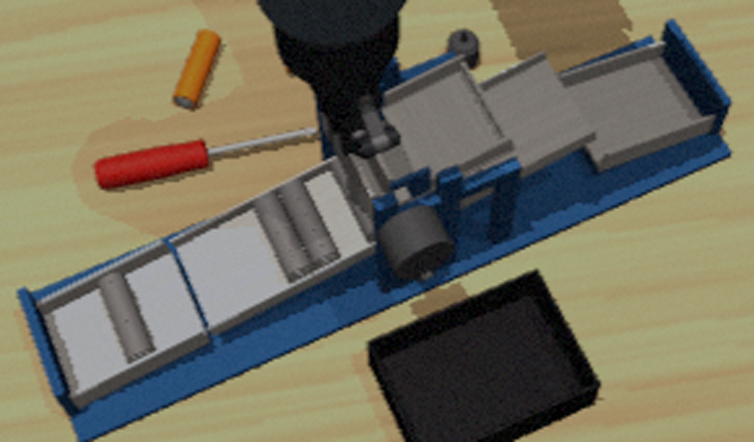

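Run:
```python
import cv2
from cell import manip
im=cv2.cvtColor(manip.grab_frame("scene")["img"],cv2.COLOR_RGB2BGR)
cv2.imwrite("pics/p6.png",cv2.resize(im[160:250,180:300],None,fx=6,fy=6,interpolation=cv2.INTER_CUBIC))
im=cv2.cvtColor(manip.grab_frame("wrist")["img"],cv2.COLOR_RGB2BGR)
cv2.imwrite("pics/w6.png",im)
```

```text
(no output)
```

View pics/p6.png

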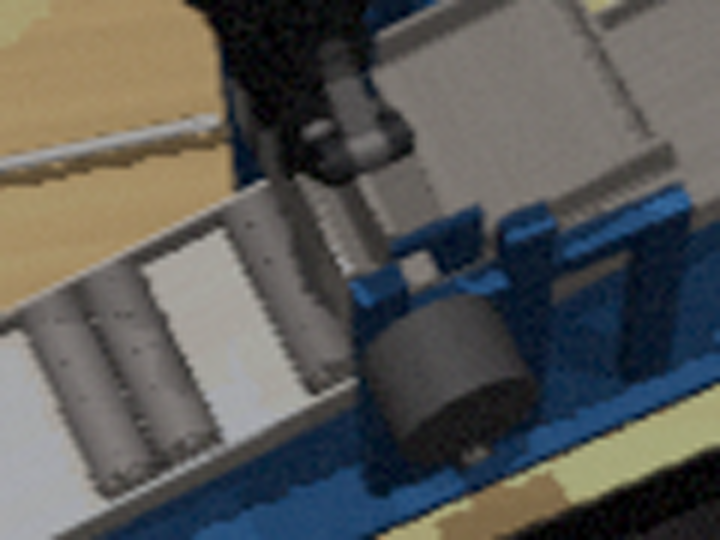

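View pics/w6.png

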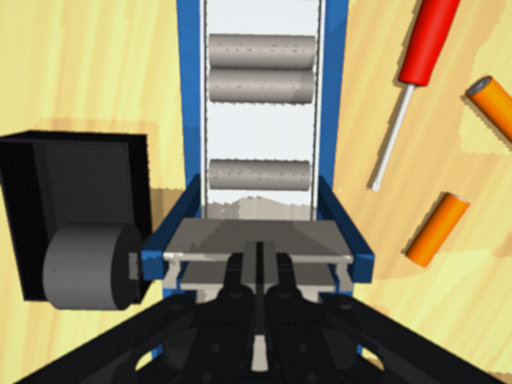

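```bash
cat >> h.py <<'E'
P=(0.57446,0.02264,0.28142)
def W(x,y,z):
    cs,sn=np.cos(P[2]),np.sin(P[2]);return np.array([P[0]+cs*x-sn*y,P[1]+sn*x+cs*y,z])
E
python3 - <<'E'
import cv2,numpy as np
from cell import manip
from h import *
s=manip.get_state();print(s["eef_pos"],s["contact_force"])
for n,roi,k in(("scene",(160,250,180,300),6),("wrist",(140,384,100,400),2.5)):
    f=manip.grab_frame(n);im=cv2.cvtColor(f["img"],cv2.COLOR_RGB2BGR)
    im=cv2.resize(im[roi[0]:roi[1],roi[2]:roi[3]],None,fx=k,fy=k,interpolation=cv2.INTER_CUBIC)
    for t,col in((.036,(0,255,0)),(.026,(0,0,255))):
        q=[]
        for x,z in((-.044,.154),(.044,.154),(.044,.11),(-.044,.11)):
            c=f["mtx"]@(f["R"]@W(x,-.068+t,z)+f["t"]);q.append([(c[0]/c[2]-roi[2])*k,(c[1]/c[2]-roi[0])*k])
        cv2.polylines(im,[np.int32(q)],True,col,1)
    cv2.imwrite(f"pics/o_{n}.png",im)
E
```

```text
[ 0.58386729 -0.00695867  0.15387329] [0.47576754 1.0938662  3.7428554 ]
```

View pics/o_scene.png

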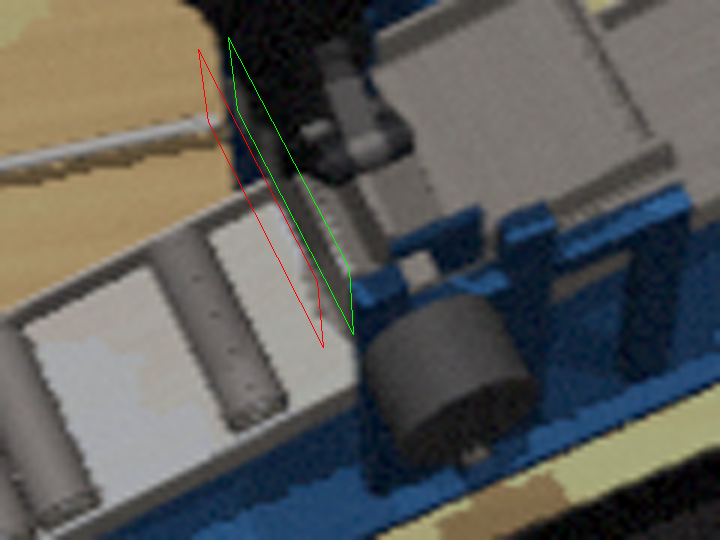

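View pics/o_wrist.png

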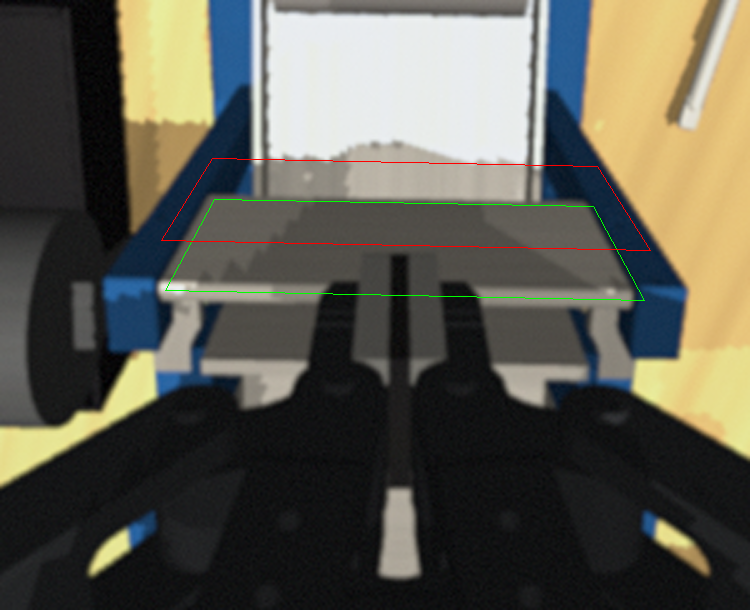

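```bash
python3 -m pendant '[[0,0,0.03,0,0,0],[0,0,0.08,0,0,0],[0,0,0.2,0,0,0],[0,0,0.35,0,0,0],[0,0,0.5,0,0,0],[0.05,-0.15,0.5,0,0,0],[0.1,-0.3,0.5,0,0,0],[0.1,-0.3,0.5,0,0,0]]'
python3 -m pendant '[[-0.1,-0.15,0.05,0,0,0],[-0.25,-0.3,0.05,0,0,0],[-0.4,-0.45,0.05,0,0,0],[-0.55,-0.6,0.05,0,0,0],[-0.7,-0.75,0.05,0,0,0],[-0.85,-0.9,0.05,0,0,0],[-0.85,-0.9,0.05,0,0,0],[-0.85,-0.9,0.05,0,0,0]]'
python3 - <<'E'
import cv2,numpy as np
from cell import manip
from h import *
s=manip.get_state();print(s["eef_pos"],s["contact_force"])
for n,roi,k in(("scene",(130,300,95,385),2.7),("top",(95,285,120,405),2.7)):
    f=manip.grab_frame(n);im=cv2.cvtColor(f["img"],cv2.COLOR_RGB2BGR)
    im=cv2.resize(im[roi[0]:roi[1],roi[2]:roi[3]],None,fx=k,fy=k,interpolation=cv2.INTER_CUBIC)
    q=[]
    for x,z in((-.044,.154),(.044,.154),(.044,.11),(-.044,.11)):
        c=f["mtx"]@(f["R"]@W(x,-.032,z)+f["t"]);q.append([(c[0]/c[2]-roi[2])*k,(c[1]/c[2]-roi[0])*k])
    print(n,np.int32(q).tolist())
    cv2.imwrite(f"pics/e_{n}.png",im)
E
```

```text
time_s: 6.98
eef_pos: [0.6046, -0.0712, 0.2544]
orientation: [2.526, -1.866, 0.005]
contact_force: [-0.6, 2.2, -0.1]
gripper_width: -0.0002
time_s: 7.65
eef_pos: [0.4328, -0.2528, 0.2654]
orientation: [2.523, -1.87, 0.006]
contact_force: [-0.5, 0.3, 0.3]
gripper_width: -0.0003
[ 0.43278405 -0.25280472  0.2654331 ] [-0.5468674   0.32889249  0.34642729]
scene [[332, 97], [386, 201], [388, 231], [336, 130]]
top [[447, 289], [405, 163], [404, 180], [443, 298]]
```

View pics/e_scene.png

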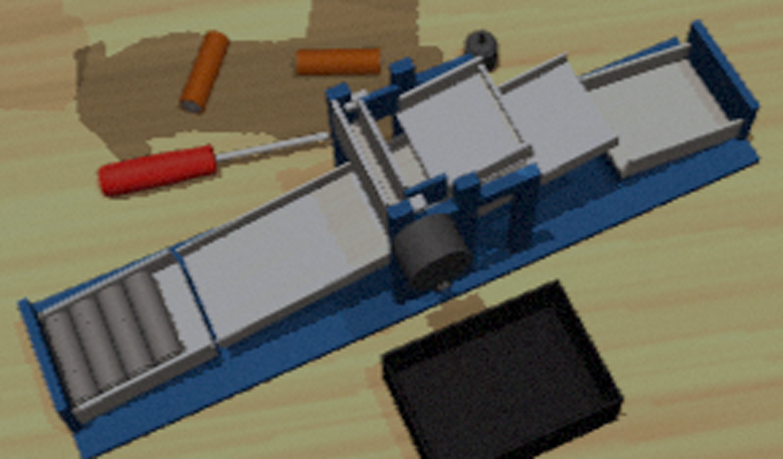

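View pics/e_top.png

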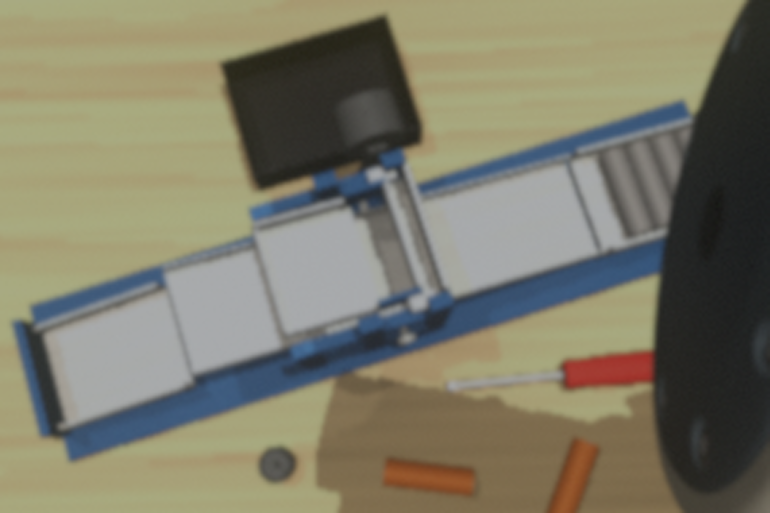

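All four cells are in the right lane. The force readings at the end of the push were unclear, so I'll repeat the push gently to confirm the slide is on its stop.

```bash
python3 -m pendant '[[0.12,0.13,0,0,0,0],[0.26,0.28,0,0,0,0],[0.4,0.43,0,0,0,0],[0.53,0.58,0,0,0,0],[0.67,0.73,0,0,0,0],[0.8,0.85,0,0,0,0],[0.85,0.9,0,0,0,0],[0.85,0.9,0,0,0,0]]'
python3 - <<'E'
from cell import manip
from h import *
s=manip.get_state();e=s["eef_pos"];print(e,s["time_s"]);d=W(0,-.068,.152)-e;print("to y_f -.068",(d/.2).round(3))
E
```

```text
time_s: 8.42
eef_pos: [0.6069, -0.0667, 0.2623]
orientation: [2.529, -1.86, 0.001]
contact_force: [-0.3, -0.8, -0.6]
gripper_width: 0.0002
[ 0.60688455 -0.06673643  0.26232232] 8.4167
to y_f -.068 [-0.068  0.12  -0.552]
```

```bash
python3 -m pendant '[[-0.05,0.05,-0.15,0,0,0],[-0.07,0.12,-0.3,0,0,0],[-0.07,0.12,-0.45,0,0,0],[-0.07,0.12,-0.55,0,0,0],[-0.07,0.12,-0.55,0,0,0]]'
python3 -m pendant '[[-0.01,0.04,0,0,0,0],[-0.02,0.08,0,0,0,0],[-0.026,0.09,0,0,0,0],[-0.026,0.09,0,0,0,0]]'
python3 -m pendant '[[-0.006,0.02,0,0,0,0],[-0.009,0.03,0,0,0,0],[-0.009,0.03,0,0,0,0]]'
python3 -m pendant '[[-0.006,0.02,0,0,0,0],[-0.007,0.025,0,0,0,0],[-0.007,0.025,0,0,0,0]]'
python3 - <<'E'
from cell import manip
from h import *
s=manip.get_state();e=s["eef_pos"];d=e[:2]-np.array(P[:2]);print("y_f",-np.sin(P[2])*d[0]+np.cos(P[2])*d[1],s["contact_force"])
E
```

```text
time_s: 8.83
eef_pos: [0.5898, -0.0417, 0.1472]
orientation: [2.525, -1.855, -0.012]
contact_force: [-0.7, -0.3, -0.2]
gripper_width: 0.0003
time_s: 9.17
eef_pos: [0.5853, -0.0227, 0.149]
orientation: [2.528, -1.855, -0.008]
contact_force: [0.2, -1.5, -0.1]
gripper_width: 0.0002
time_s: 9.42
eef_pos: [0.5846, -0.0198, 0.1502]
orientation: [2.525, -1.853, 0.001]
contact_force: [3.7, -10.9, -2.7]
gripper_width: -0.0003
time_s: 9.67
eef_pos: [0.5844, -0.0179, 0.1526]
orientation: [2.523, -1.852, 0.01]
contact_force: [0.7, -8.7, 3.8]
gripper_width: 0.0001
y_f -0.04174208113545219 [ 0.65724684 -8.6905546   3.7767395 ]
```

```bash
python3 -m pendant '[[0.03,-0.1,0,0,0,0],[0.05,-0.2,0.05,0,0,0],[0.05,-0.2,0.2,0,0,0],[0.05,-0.2,0.4,0,0,0],[0.05,-0.2,0.55,0,0,0],[-0.1,-0.35,0.55,0,0,0],[-0.25,-0.5,0.55,0,0,0],[-0.4,-0.65,0.55,0,0,0]]'
python3 -m pendant '[[-0.15,-0.15,0,0,0,0],[-0.3,-0.3,0,0,0,0],[-0.45,-0.45,0,0,0,0],[-0.6,-0.6,0,0,0,0],[-0.75,-0.75,0,0,0,0],[-0.75,-0.75,0,0,0,0],[-0.75,-0.75,0,0,0,0]]'
python3 - <<'E'
import cv2,numpy as np
from cell import manip
s=manip.get_state();print(s["eef_pos"],s["contact_force"])
ims=[]
for n,roi in(("scene",(130,300,95,385)),("top",(95,265,120,410))):
    im=cv2.cvtColor(manip.grab_frame(n)["img"],cv2.COLOR_RGB2BGR)
    ims.append(cv2.resize(im[roi[0]:roi[1],roi[2]:roi[3]],None,fx=1.75,fy=1.75,interpolation=cv2.INTER_CUBIC))
cv2.imwrite("pics/z.png",np.vstack(ims))
E
```

```text
time_s: 10.33
eef_pos: [0.5055, -0.1469, 0.2639]
orientation: [2.525, -1.852, 0.014]
contact_force: [0.8, -1.5, -0.1]
gripper_width: -0.0004
time_s: 10.92
eef_pos: [0.354, -0.2984, 0.2651]
orientation: [2.522, -1.857, 0.017]
contact_force: [0.6, 0.1, 0.1]
gripper_width: 0.0
[ 0.35396705 -0.29838284  0.26512184] [0.6455716  0.12722925 0.10450403]
```

View pics/z.png

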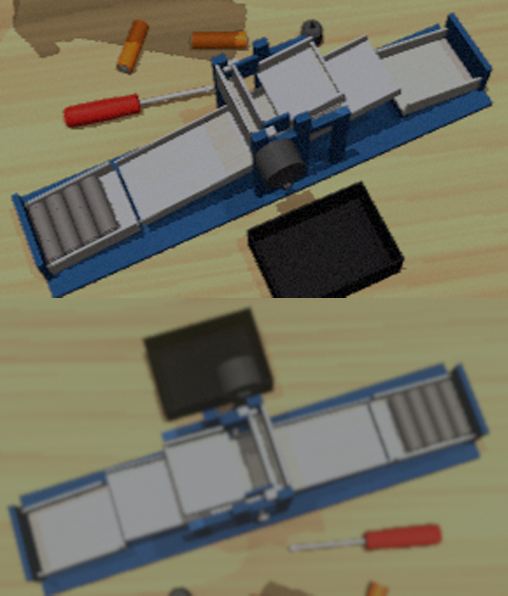

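Both views show four grey cells in the right lane (scene crop about (75,215), top crop about (430,415)). The gate's right end is down, the slide is in, and the surrounding items haven't moved.

```bash
python3 -c "
from cell import manip
print(manip.close_job())"
```

```text
the job is handed in; nothing more can be done
None
```

The job is done and handed in: all four cells ran down into the right lane and lie at rest there. I pressed the raised right end of the gate down until it rocked over and stayed. Then I pushed the slide in by its tab.

- **Last pictures:** Both views, taken with the arm clear, show the four cells in a row in the right lane. The gate is still tipped right, and the box, screwdriver, motor and orange cylinders are where they were. The robot's clock was at about 11 s.
- **Slide position:** The readings at the end of the first push were unclear. The sideways force fell to about 0 and an upward force of 3.5–5 N appeared, and I did not find out why. I pushed the tab again gently. It held against about 11 N, well over the 3 N needed to move it, and its position in the images fits the fully open 36 mm to within about 2 mm.

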